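Open the stain-paste jar at the linen inspection bench

TASK

Stand the square jar of stain paste in the square pocket of the grey bench block, pushed fully home so that the pocket keeps it from turning. With the jar staying there, unscrew its tight black cap, stop turning once the threads let go, and lift the cap straight off. Finish holding the cap in the gripper, level, a finger's breadth above the middle of the jar's mouth, so that it drips back into the jar; do not put it down, and leave everything else on the bench where it is.

Things in the scene. Friction and masses are not known exactly. Their poses are not given: they have to be found in the camera images.
- jar_body (a point): loose white plastic jar, square body 58 x 58 mm, 58 mm tall, round neck, black cap; 0.22 to 0.45 kg; starts upright on the bench. Point: centre of the square body, on its axis, 29 mm above the underside; z up, x and y square to the flat sides. A round white jar with a black cap stands there too: not that one. On the bare bench the jar turns with its cap
- jar_mouth (a point): centre of the jar's mouth, 83 mm above its underside; axes as jar_body. Neck 43 mm across, 51 over the threads, above a flat shoulder at 58 mm. The sprung rubber seal stands 7.5 mm above this point with the cap off. The cap lets go after 50 to 56 degrees of turn; past 85 it runs on to the next thread. Turn it at constant height (the seal gives), then lift: pulled sooner, it lifts the jar
- cap_mid (a point): the square jar's round black ribbed cap, 59 mm across, 24 mm tall, open below. Point: its centre, 12 mm above its lower edge, 49 mm above jar_body when closed (8 mm of bare neck shows below it); z up, x within 4 degrees of the jar's x when closed. Tight, 0.4 to 0.7 N m: grip firmly. Unscrews counter-clockwise seen from above. The jar can be carried by its cap
- cap_pip (a point): a small moulded pip on the cap's top, black as the cap, 24.5 mm from the cap's axis along the cap's x and 12 mm above cap_mid; with the cap closed it points along the jar's x, within 4 degrees
- pocket (a point): square pocket, 62 x 62 mm, 32 mm deep, edges bevelled 2 mm, in a grey plastic block (100 x 290 mm, 42 mm tall, screwed to the bench, long along y). Point: centre of its floor, 10 mm above the bench; x, y along its sides, z up. Any of the jar's four ways round will do; seated it has about 4 degrees of play. Two round pockets lie 90 and 180 mm off towards -y: one empty, one with a bottle
- round_jar: round white jar with black cap, 60 mm across, 86 mm tall, loose; origin at the centre of its underside; leave alone
- bottle: round white bottle, 55 mm across, 112 mm tall, standing in the block's far round pocket (its foot 10 mm above the bench); origin at the centre of its underside; leave alone
- brush: spotting brush, 170 mm long, under 30 mm tall, lying on the bench; leave alone
- spatula: spatula, 170 mm long, under 30 mm tall, lying on the bench; leave alone
- tape: roll of clear tape lying flat, 94 mm across, 24 mm tall; leave alone
- mouse: computer mouse, 62 x 104 mm, 32 mm tall; leave alone
- scanner: hand-held code scanner lying on its side, about 100 x 150 mm, 50 mm tall; leave alone
Mind the look-alikes: they are no part of the job. Leave any blue look-alike of the part that bears jar_body alone.

How it is judged (in metres and radians):
On the way, in this order (a step that is already met when the one before it is completed fails the run):
1. the square jar stands fully home in the square pocket, its cap still screwed on (horizontal distance between jar_body and pocket below 0.006 m and z of jar_body in the frame of pocket below 0.033 m and angle between jar_body's own z axis and vertical below 0.1 rad and not (angle between the x axis of cap_mid and the x axis of jar_body, either way round above 0.35 rad) and z of cap_mid in the frame of jar_body below 0.053 m), for 0.2 s.
2. the cap has been unscrewed out of its threads with the jar still in the pocket (horizontal distance between jar_body and pocket below 0.006 m and z of jar_body in the frame of pocket below 0.033 m and angle between jar_body's own z axis and vertical below 0.1 rad and angle between the x axis of cap_mid and the x axis of jar_body, either way round above 0.75 rad), for 0.1 s.
At the end, for the whole second after the job is handed in: Square jar upright in the square pocket (within 6 mm of its centre, 4 mm of its floor); cap held still by the fingers alone, clear of the jar, within 12 degrees of level and 15 mm of the jar's axis, lower edge 1 to 38 mm above the mouth's seal, turned 35 to 145 degrees from closed (horizontal distance between jar_body and pocket below 0.006 m and z of jar_body in the frame of pocket below 0.033 m and angle between jar_body's own z axis and vertical below 0.1 rad and angle between the x axis of cap_mid and the x axis of jar_body, either way round above 0.6 rad and z of cap_mid in the frame of jar_body between 0.075 and 0.112 m and horizontal distance between cap_mid and jar_body below 0.015 m and angle between cap_mid's own z axis and vertical below 0.2 rad and contact force between the fingers and cap above 1 N and contact force between cap and jar below 0.1 N and contact force between the arm and jar below 0.5 N and linear speed of each of cap, jar below 0.03 m/s); the arm keeps its last pose, push and grip.
It fails at once if the cap is turned or taken off while the jar is not home in the pocket (not (horizontal distance between jar_body and pocket below 0.006 m and z of jar_body in the frame of pocket below 0.033 m and angle between jar_body's own z axis and vertical below 0.1 rad) and (angle between the x axis of cap_mid and the x axis of jar_body, either way round above 0.4 rad or z of cap_mid in the frame of jar_body above 0.058 m)).
It fails at once if the cap is wrung on to the next thread, far past where the threads let go (x of cap_pip in the frame of jar_body below -0.001 m and z of cap_mid in the frame of jar_body below 0.056 m).
It fails at once if the jar is tipped over (angle between jar_body's own z axis and vertical above 0.6 rad).
It fails at once if something else on the bench is moved by more than 3 cm (distance of any of round_jar, bottle, brush, spatula, tape, mouse, scanner from where it was at the start of the episode above 0.03 m).
It also fails if it takes over 48 s, if anything falls off the work surface, if the arm or the gripper's body presses on something with over 40 N, if the wrist force passes 120 N, or if a joint passes its speed limit or range.

ROBOT

A 6-joint arm with a two-finger parallel gripper is mounted at the origin on the work surface. World frame = base frame: x ahead of the robot, y to its left, z up, the work surface at z = 0. Lengths are in m, angles in degrees, forces in N, time in s.
With the tool pointing down it reaches from about 0.4 to 0.825 m from the base axis. Payload 7 kg.
Tool frame: the origin (TCP) lies midway between the tips of the shut fingers; the grasp point (between the pads) lies 19 mm behind it; z points along the fingers, y is the direction in which the jaws open and shut (so a half turn about z gives the same grasp; the last joint's range is limited). The gripper opens to 88 mm and grips with 3 to 60 N. Pads are 19 mm wide; open, the fingers measure 130 mm over their backs; the gripper's body (78 mm by 193 mm) begins 47 mm behind the grasp point.
Start: joints at [87.095, 20.546, 0.682, 0, -70.136, -16.507], TCP at [0.224, 0.637, 0.227] pointing down, gripper open.
Joint ranges: [-176.03, 176.03], [-82.01, 121.73], [-58.28, 71.71], [-173.87, 95.51], [-174.79, -0.11], [-173.66, 173.66]. Speed limits (degrees/s): [136.94, 136.94, 172.46, 180, 180, 180].

INTERFACE

Orientations are given as [roll, pitch, yaw] about the fixed x, y, z axes, in that order (R = Rz(yaw) Ry(pitch) Rx(roll)).
In Python, from plant import get_state, capture, get_calibration, close_job, boxes_of, cut_out gives the robot as it stands.
- The arm moves only by the tool apply_moves, never from a script. Its argument "commands" is a list of rows, each an object with "grip": the closure, from 0 (fully open) to 1 (shut); "slide": the shift along the tool's x, y, z in m, a list of three; "roll": the turn about the tool's z in degrees. In form: [{"grip": grip, "slide": [x, y, z], "roll": roll}, ...]. A call has 1 to 5 rows; each row is the pose to reach, as a shift and turn from the pose commanded when the call began, along the tool's axes at that moment; what a row does not reach only later rows make up. A row lasts 1/8 s, in which the tool goes at most 62.5 mm and 10.7 degrees, less where a joint would pass 70% of its speed; a pose out of reach is approached as far as the arm can. A call with a gripper value outside its range is refused whole. The fingers move at their own pace and stop on an object; "grip_force" is the grip in N (left out, the last holds). Time passes only in rows, so rows that repeat a pose let the fingers close. It gives the time, the measured TCP pose, the force and the opening at its end, in the units of the state.
- get_state(): the state, without advancing time (a new reading comes with each control period).
- capture(name): name is "scene" or "top"; returns (picture, depth): 384x512x3 uint8, red, green, blue; 384x512 float32, m along the optical axis (not along the pixel's ray), 0 where there is no reading.
- get_calibration(name): a dict with "mtx" (3x3 intrinsics, pixels), "distortion" ([k1, k2, p1, p2, k3] as OpenCV has them; the pictures are not rectified), "R" (3x3) and "t" (3): a world point X has camera coordinates R X + t. Camera axes: x right, y down, z forward; pixel columns grow to the right and rows downward; lengths in m; the calibration is good to about 2 mm. A picture is of the moment at which its call begins. get_calibration takes no time and is no camera call.
- close_job(): hands the job in, once; it reports no verdict.
Trained networks look in the newest picture that a camera, given by its name, has taken for a name from the list of things; names that differ only in an ending like _2 or _b are one class to them, and where a whole thing is asked for, a point or a joint stands for the part that bears it (a point fixed in the world has none). Each returns a list of dicts, best first, with "score" (0 to 1); they miss things now and then, are a little off and sometimes report something else, mostly with a low value. They report only what shows in the picture. A call takes as long as a camera call. They do not tell look-alikes from the thing itself.
- boxes_of(name, camera): "position" ([x, y, z] in m, in the coordinates of the camera as it stood for that picture, good to about 4 mm: the middle of the surface that is visible of it).
- cut_out(name, camera): "mask" (384x512 bool, what is visible of it).
The state is a dict: "time_s": time; "joints": joint angles; "qd": joint speeds; "joint_torque": joint torques, N m; "tcp_pos": TCP position; "eef_rot": TCP orientation; "contact_force": force on the tool from outside, world axes, zero at the start; "moment": the same for the moment, N m; "gripper_width": finger opening in m.
Only numpy, scipy, OpenCV 4.12 (cv2) and the standard library are available. Lean on these libraries where they do the work, as an engineer would, in place of code of your own. Each camera call takes 0.05 s, during which the arm holds its last target.

## Working session

There is one attempt and no reset: what is moved stays moved. The work goes in short steps, Python scripts to look and compute and a tool call to move; the robot and the scene stay as the last step left them, time stands still between calls to the robot, and variables do not carry over. Pictures are saved under pics/ and viewed, and the job is handed in when it is done.

Besides the shell and the picture viewer there is one more tool, called as name(argument=value, ...), one argument or row to a line, values as JSON. apply_moves: Moves the arm, as the interface text tells. Its arguments: {"type":"object","properties":{"commands":{"type":"array"},"grip_force":{"type":"number"}},"required":["commands"]}

```bash
mkdir -p pics; cat > h.py <<'E'
import numpy as np, cv2
from plant import *
def save(n,img): cv2.imwrite('pics/'+n+'.png',cv2.cvtColor(img,cv2.COLOR_RGB2BGR))
def world(cam,depth,pix):
    c=get_calibration(cam);K=np.array(c['mtx']);D=np.array(c['distortion']);R=np.array(c['R']);t=np.array(c['t'])
    pix=np.asarray(pix,float).reshape(-1,2)
    u=cv2.undistortPoints(pix.reshape(-1,1,2),K,D).reshape(-1,2)
    z=depth[pix[:,1].astype(int),pix[:,0].astype(int)]
    P=np.c_[u*z[:,None],z]
    return (P-t)@R
def c2w(cam,p):
    c=get_calibration(cam);return (np.array(p)-np.array(c['t']))@np.array(c['R'])
def proj(cam,X):
    c=get_calibration(cam);R=np.array(c['R'])
    return cv2.projectPoints(np.asarray(X,float).reshape(-1,1,3),cv2.Rodrigues(R)[0],np.array(c['t'],float),np.array(c['mtx']),np.array(c['distortion'],float))[0].reshape(-1,2)
E
python3 - <<'E'
from h import *
print(get_state())
for cam in ['scene','top']:
    im,d=capture(cam);save(cam+'0',im);np.savez('pics/'+cam+'0.npz',im=im,d=d)
    c=get_calibration(cam);print(cam,np.round(-np.array(c['R']).T@np.array(c['t']),3),np.array(c['mtx']).tolist())
    for n in ['jar_body','cap_mid','pocket','round_jar']:
        for b in boxes_of(n,cam): print(n,round(b['score'],2),np.round(c2w(cam,b['position']),4))
E
```

```text
{'time_s': 0.0, 'joints': array([ 8.70946558e+01,  2.05890014e+01,  6.32807421e-01, -2.01481092e-02,
       -7.01345027e+01, -1.65074135e+01]), 'qd': array([ 0.01848804, -0.03387731, -0.00406053, -0.00660412,  0.03403662,
        0.10634174]), 'joint_torque': array([-1.14636114e-03, -5.82713807e+01,  2.93058622e+01,  6.99699238e+00,
        6.87793960e-03, -1.59854899e-04]), 'tcp_pos': array([0.22420734, 0.6361545 , 0.22564272]), 'eef_rot': array([ 1.79907659e+02, -7.61312026e-03, -1.94196132e+01]), 'contact_force': array([ 0.78479716, -0.07289201,  0.41079097]), 'moment': array([ 0.03629594, -0.00356181, -0.00926806]), 'gripper_width': 0.08762853127121688}
scene [0.933 0.636 0.724] [[351.9544346729812, 0.0, 256.51367370060996], [0.0, 351.9544346729812, 194.3798091626382], [0.0, 0.0, 1.0]]
jar_body 0.85 [0.4963 0.333  0.0394]
jar_body 0.69 [0.5498 0.4468 0.0622]
cap_mid 0.84 [0.4839 0.3255 0.0925]
pocket 0.59 [0.499  0.334  0.0402]
pocket 0.39 [0.3524 0.0021 0.0019]
round_jar 0.73 [0.4963 0.1624 0.0554]
top [0.423 0.035 1.139] [[374.8784391395063, 0.0, 264.82037340953997], [0.0, 374.8784391395063, 192.83902364867615], [0.0, 0.0, 1.0]]
jar_body 0.72 [0.5348 0.4258 0.0559]
jar_body 0.5 [0.4683 0.2995 0.0485]
cap_mid 0.95 [0.4748 0.3189 0.0914]
pocket 0.65 [ 0.5297 -0.1713  0.0446]
round_jar 0.63 [0.4796 0.1425 0.0861]
```

View pics/scene0.png

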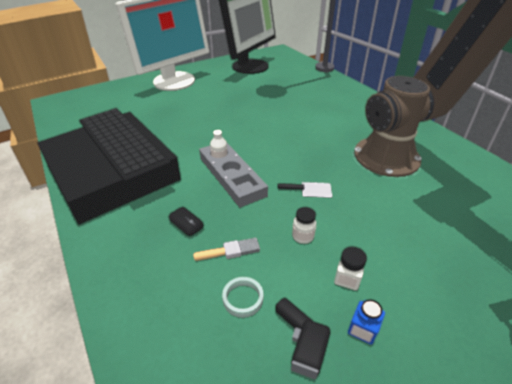

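View pics/top0.png

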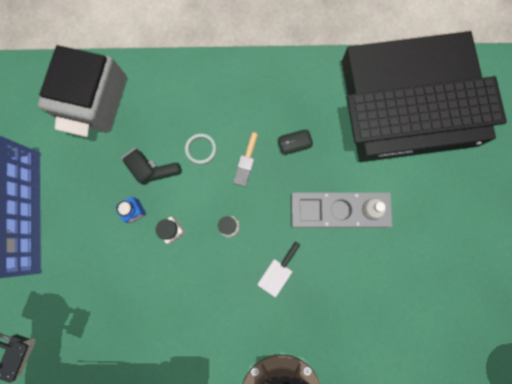

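Scene: the square jar is at about (350,268), with the blue look-alike at (367,320) and the round jar at (304,225). Top: the jar is at (168,230), the block at (342,210), and the square pocket at (311,209). Next I'll measure these precisely.

```bash
python3 - <<'E'
from h import *
T=np.load('pics/top0.npz');S=np.load('pics/scene0.npz')
a=cv2.resize(T['im'][205:255,140:195],None,fx=10,fy=10,interpolation=cv2.INTER_CUBIC)
save('tj',a)
save('tp',cv2.resize(T['im'][180:240,285:400],None,fx=6.5,fy=6.5,interpolation=cv2.INTER_CUBIC))
save('sj',cv2.resize(S['im'][240:295,325:380],None,fx=10,fy=10,interpolation=cv2.INTER_CUBIC))
for nm,cam,z in (('top','top',T),('scene','scene',S)):
    d=z['d'];v,u=np.mgrid[0:384,0:512];W=world(cam,d,np.c_[u.ravel(),v.ravel()]);W[d.ravel()==0]=np.nan
    # block top
    m=(abs(W[:,2]-0.042)<0.006)&(abs(W[:,0]-0.53)<0.09)&(W[:,1]<0.0)&(W[:,1]>-0.36)
    P=W[m][:,:2]; r=cv2.minAreaRect(P.astype(np.float32)*1000);print(nm,'block',r,m.sum(),np.median(W[m][:,2]))
    m=(abs(W[:,0]-0.475)<0.05)&(abs(W[:,1]-0.32)<0.05)
    t=m&(W[:,2]>0.085);P=W[t];print('cap top',len(P),np.median(P[:,2]),cv2.minEnclosingCircle(P[:,:2].astype(np.float32)*1000),P.mean(0))
    t=m&(abs(W[:,2]-0.058)<0.008);P=W[t];print('shoulder',len(P),cv2.minAreaRect(P[:,:2].astype(np.float32)*1000))
    t=m&(W[:,2]>0.01);P=W[t];print('all',len(P),cv2.minAreaRect(P[:,:2].astype(np.float32)*1000))
    m=(abs(W[:,0]-0.53)<0.045)&(W[:,1]>-0.14)&(W[:,1]<-0.03)&(abs(W[:,2]-0.01)<0.006);P=W[m]
    if len(P): print('floor',len(P),np.median(P[:,2]),cv2.minAreaRect(P[:,:2].astype(np.float32)*1000))
E
```

```text
top block ((531.1337890625, -184.49285888671875), (290.0435791015625, 100.70670318603516), 89.37773895263672) 2252 0.0420667360193821
cap top 344 0.09125203653554594 ((477.6357421875, 318.1809387207031), 29.432634353637695) [0.47694525 0.31829172 0.09126086]
shoulder 81 ((477.0177917480469, 318.3226013183594), (57.50177764892578, 57.42687225341797), 36.93204879760742)
all 538 ((477.1237487792969, 318.09649658203125), (58.21342086791992, 57.60095977783203), 36.551639556884766)
floor 414 0.01022233387423329 ((529.4525146484375, -78.47911071777344), (69.50299835205078, 100.93070983886719), 9.377001762390137)
scene block ((530.4307861328125, -183.54165649414062), (294.49090576171875, 102.28986358642578), 89.2930908203125) 1226 0.041996520287671896
cap top 426 0.09177932895958799 ((477.3829345703125, 318.7745666503906), 29.671327590942383) [0.47979378 0.3209333  0.09142998]
shoulder 178 ((489.57958984375, 327.386962890625), (30.835298538208008, 60.18358612060547), 33.65489196777344)
all 998 ((478.4786071777344, 318.91021728515625), (59.12520217895508, 59.313514709472656), 38.20878601074219)
floor 196 0.010418027477885455 ((530.0781860351562, -83.20437622070312), (92.65067291259766, 88.74723815917969), 89.61443328857422)
```

View pics/tj.png

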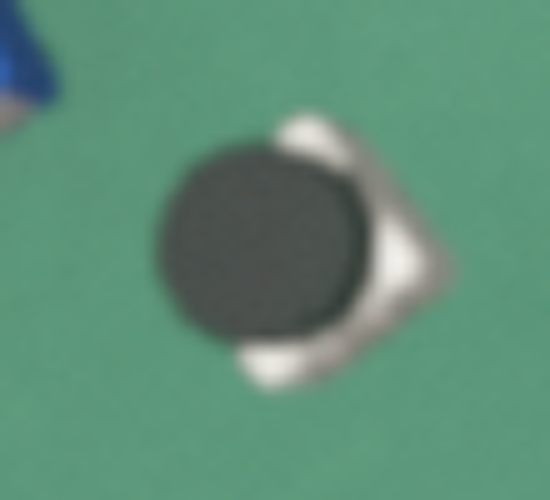

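View pics/tp.png

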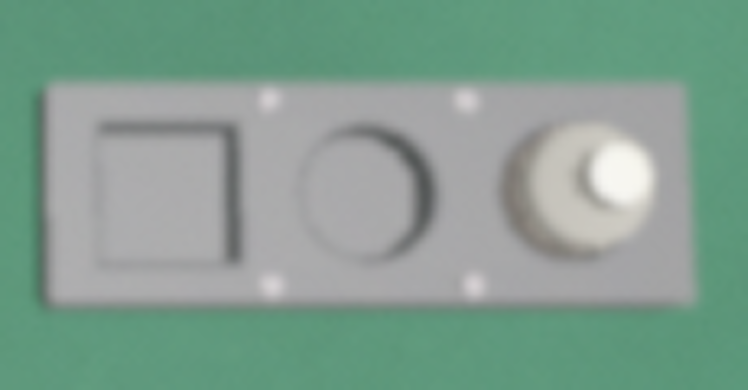

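View pics/sj.png

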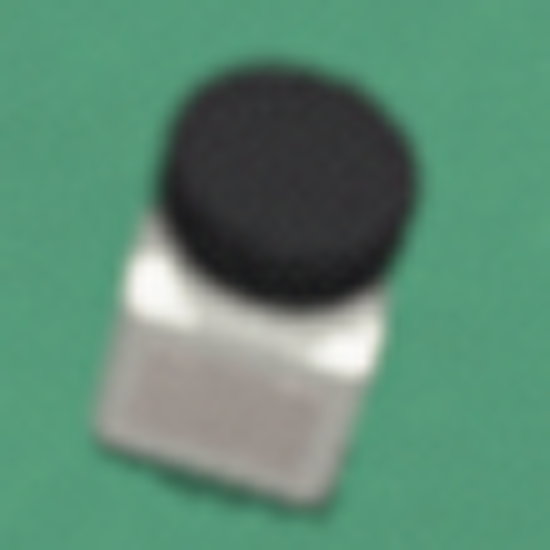

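```bash
cat >> h.py <<'E'
def plane(cam,pix,z):
    c=get_calibration(cam);K=np.array(c['mtx']);D=np.array(c['distortion']);R=np.array(c['R']);t=np.array(c['t'])
    u=cv2.undistortPoints(np.asarray(pix,float).reshape(-1,1,2),K,D).reshape(-1,2)
    C=-R.T@t; r=np.c_[u,np.ones(len(u))]@R
    return C+r*((z-C[2])/r[:,2])[:,None]
E
python3 - <<'E'
from h import *
for cam in ('top','scene'):
    Z=np.load(f'pics/{cam}0.npz');d=Z['d'];v,u=np.mgrid[0:384,0:512];px=np.c_[u.ravel(),v.ravel()]
    W=world(cam,d,px);Q=plane(cam,px,0.042)
    for yc in(-.094,-.184):
        m=(abs(Q[:,0]-.53)<.043)&(abs(Q[:,1]-yc)<.04)&(W[:,2]<0.038)
        P=Q[m];print(cam,len(P),P[:,:2].mean(0),P.min(0)[:2],P.max(0)[:2],cv2.minAreaRect(P[:,:2].astype(np.float32)*1000))
    # bottle
    m=(abs(W[:,0]-.53)<.05)&(abs(W[:,1]+.27)<.06)&(W[:,2]>.06)&(W[:,2]<.09);print('bottle',W[m].mean(0))
E
```

```text
top 449 [ 0.53172603 -0.09301816] [ 0.48755338 -0.12935863] [ 0.56777217 -0.05575493] ((527.9176025390625, -90.43135070800781), (73.70756530761719, 77.16362762451172), 86.534912109375)
top 328 [ 0.53051688 -0.18342584] [ 0.4988141  -0.22141413] [ 0.56586274 -0.15270513] ((531.6737670898438, -184.3712615966797), (60.61541748046875, 69.03158569335938), 6.814414024353027)
bottle [ 0.52607673 -0.26231451  0.0802866 ]
scene 248 [ 0.53252995 -0.09104613] [ 0.50223676 -0.12227769] [ 0.56291906 -0.062003  ] ((532.3956298828125, -92.20410919189453), (59.9705696105957, 60.746925354003906), 89.5914306640625)
scene 149 [ 0.53136692 -0.18200175] [ 0.50208209 -0.20888785] [ 0.55932596 -0.15454463] ((530.543212890625, -182.38873291015625), (56.47447204589844, 53.80998229980469), 31.034873962402344)
bottle [ 0.53644224 -0.25751242  0.07571219]
```

The pocket is at about (0.5318, -0.093) with yaw -0.6°. The jar is at (0.4773, 0.3184) with yaw about 36.8° (mod 90). Heights and sizes match the given values, so I'll move above the jar.

apply_moves(
  commands=[
    {"grip": 0, "slide": [0.05, 0.0313, 0], "roll": 0},
    {"grip": 0, "slide": [0.1, 0.0626, 0], "roll": 0},
    {"grip": 0, "slide": [0.15, 0.094, 0], "roll": 0},
    {"grip": 0, "slide": [0.2, 0.1253, 0], "roll": 0},
    {"grip": 0, "slide": [0.25, 0.1567, 0], "roll": 0},
  ],
  grip_force=60,
)

```text
time_s: 1.12
tcp_pos: [0.409, 0.4042, 0.2269]
eef_rot: [-180.0, -0.0, -19.4]
contact_force: [0.9, 0.4, -0.4]
gripper_width: 0.0872
```

apply_moves(
  commands=[
    {"grip": 0, "slide": [0.05, 0.0313, 0], "roll": 0},
    {"grip": 0, "slide": [0.0948, 0.0595, 0], "roll": 0},
    {"grip": 0, "slide": [0.0948, 0.0595, 0.03], "roll": 0},
    {"grip": 0, "slide": [0.0948, 0.0595, 0.06], "roll": 0},
    {"grip": 0, "slide": [0.0948, 0.0595, 0.07], "roll": 0},
  ],
)

```text
time_s: 1.75
tcp_pos: [0.4771, 0.3171, 0.155]
eef_rot: [179.9, 0.1, -19.4]
contact_force: [-0.7, 0.4, -0.1]
gripper_width: 0.0875
```

apply_moves(
  commands=[
    {"grip": 0, "slide": [0, -0.001, 0.03], "roll": 0},
    {"grip": 0, "slide": [0, -0.001, 0.06], "roll": 0},
    {"grip": 0, "slide": [0, -0.001, 0.085], "roll": 0},
    {"grip": 0, "slide": [0, -0.001, 0.095], "roll": 0},
    {"grip": 0, "slide": [0, -0.001, 0.095], "roll": 0},
  ],
)

```text
time_s: 2.38
tcp_pos: [0.4781, 0.3193, 0.0618]
eef_rot: [180.0, -0.0, -19.4]
contact_force: [0.2, -0.6, -0.5]
gripper_width: 0.0876
```

apply_moves(
  commands=[
    {"grip": 1, "slide": [0, 0, 0], "roll": 0},
    {"grip": 1, "slide": [0, 0, 0], "roll": 0},
    {"grip": 1, "slide": [0, 0, 0], "roll": 0},
    {"grip": 1, "slide": [0, 0, 0], "roll": 0},
    {"grip": 1, "slide": [0, 0, 0], "roll": 0},
  ],
  grip_force=60,
)

```text
time_s: 3.0
tcp_pos: [0.4779, 0.3183, 0.062]
eef_rot: [179.9, -0.0, -19.4]
contact_force: [-1.9, -3.0, 6.3]
gripper_width: 0.0587
```

apply_moves(
  commands=[
    {"grip": 1, "slide": [0, 0, -0.02], "roll": 0},
    {"grip": 1, "slide": [0, 0, -0.055], "roll": 0},
    {"grip": 1, "slide": [0, 0, -0.09], "roll": 0},
    {"grip": 1, "slide": [0, 0, -0.125], "roll": 0},
    {"grip": 1, "slide": [0, 0, -0.13], "roll": 0},
  ],
)

```text
time_s: 3.62
tcp_pos: [0.4787, 0.32, 0.1935]
eef_rot: [-179.8, -0.1, -19.4]
contact_force: [0.7, -0.4, -4.7]
gripper_width: 0.0586
```

apply_moves(
  commands=[
    {"grip": 1, "slide": [0.012, 0.024, 0], "roll": 2.5},
    {"grip": 1, "slide": [0.03, 0.06, 0], "roll": 6},
    {"grip": 1, "slide": [0.05, 0.1, 0], "roll": 10},
    {"grip": 1, "slide": [0.07, 0.14, 0], "roll": 14},
    {"grip": 1, "slide": [0.09, 0.18, 0], "roll": 18},
  ],
)

```text
time_s: 4.25
tcp_pos: [0.5018, 0.1169, 0.1896]
eef_rot: [179.8, 0.1, -37.6]
contact_force: [1.5, 0.5, -3.8]
gripper_width: 0.0586
```

```bash
python3 - <<'E'
from h import *
s=get_state();print(s['tcp_pos'],s['eef_rot'],s['joints'])
y=np.radians(s['eef_rot'][2]);d=np.array([.5318,-.093])-s['tcp_pos'][:2]
print(d@[np.cos(y),np.sin(y)],d@[np.sin(y),-np.cos(y)])
E
```

```text
[0.50176379 0.11685797 0.1895733 ] [ 1.79848351e+02  9.23244750e-02 -3.76196892e+01] [ 3.49332990e+01  7.23341922e+00 -2.22054947e+01 -4.88435834e-02
 -6.07334480e+01  1.74710764e+01]
0.1518920295429795 0.14788966243285412
```

apply_moves(
  commands=[
    {"grip": 1, "slide": [0.03, 0.029, 0], "roll": 4},
    {"grip": 1, "slide": [0.065, 0.063, 0], "roll": 8},
    {"grip": 1, "slide": [0.1, 0.097, 0], "roll": 12.5},
    {"grip": 1, "slide": [0.13, 0.127, 0], "roll": 16.5},
    {"grip": 1, "slide": [0.152, 0.148, 0], "roll": 19.4},
  ],
)

```text
time_s: 4.88
tcp_pos: [0.5322, -0.0929, 0.1894]
eef_rot: [179.8, 0.1, -57.1]
contact_force: [-0.0, -0.0, -3.7]
gripper_width: 0.0587
```

apply_moves(
  commands=[
    {"grip": 1, "slide": [0, 0, 0.02], "roll": 0},
    {"grip": 1, "slide": [0, 0, 0.04], "roll": 0},
    {"grip": 1, "slide": [0, 0, 0.05], "roll": 0},
    {"grip": 1, "slide": [0, 0, 0.05], "roll": 0},
  ],
)

```text
time_s: 5.38
tcp_pos: [0.5327, -0.0909, 0.1401]
eef_rot: [179.8, 0.1, -56.8]
contact_force: [-0.1, -0.6, -3.1]
gripper_width: 0.0587
```

```bash
python3 - <<'E'
from h import *
s=get_state();print(s['tcp_pos'],s['eef_rot'],s['contact_force'])
for cam in ['scene','top']:
    im,d=capture(cam);np.savez(f'pics/{cam}1.npz',im=im,d=d)
    c=proj(cam,[[.5318,-.093,.1]])[0].astype(int);print(c)
    save(cam+'1',cv2.resize(im[c[1]-45:c[1]+45,c[0]-55:c[0]+55],None,fx=7,fy=6.6,interpolation=cv2.INTER_CUBIC))
    for b in boxes_of('jar_body',cam): print(round(b['score'],2),np.round(c2w(cam,b['position']),4))
    v,u=np.mgrid[0:384,0:512];W=world(cam,d,np.c_[u.ravel(),v.ravel()])
    for lo,hi in((.065,.125),(.07,.115),(.115,.125)):
        m=(abs(W[:,0]-.5318)<.048)&(abs(W[:,1]+.093)<.048)&(W[:,2]>lo)&(W[:,2]<hi);P=W[m]
        if len(P)>5: print(cam,lo,len(P),cv2.minAreaRect(P[:,:2].astype(np.float32)*1000))
E
```

```text
[ 0.53270648 -0.09089426  0.14014114] [ 1.79841921e+02  7.58334331e-02 -5.68454396e+01] [-0.07224042 -0.59233571 -3.06534795]
[244 166]
0.76 [ 0.5429 -0.0611  0.11  ]
0.71 [0.5498 0.4447 0.0599]
0.65 [0.6802 0.0993 0.0169]
scene 0.065 293 ((546.4906616210938, -76.31720733642578), (42.485801696777344, 78.4345932006836), 43.468544006347656)
scene 0.07 226 ((546.4906616210938, -76.31720733642578), (42.485801696777344, 78.4345932006836), 43.468544006347656)
scene 0.115 67 ((545.5216064453125, -74.50770568847656), (36.41951370239258, 75.12593841552734), 46.539276123046875)
[312 206]
0.94 [0.5345 0.4278 0.0557]
0.49 [ 0.5015 -0.2508  0.0458]
0.34 [ 0.3562 -0.0067  0.0048]
top 0.065 17 ((504.9170837402344, -80.18023681640625), (38.27678298950195, 2.0795063972473145), 85.93311309814453)
top 0.07 11 ((504.9343566894531, -73.64701080322266), (25.352331161499023, 1.785501480102539), 83.2469253540039)
top 0.115 6 ((504.75714111328125, -81.77337646484375), (35.14192199707031, 0.2800155580043793), 89.02101135253906)
```

View pics/scene1.png

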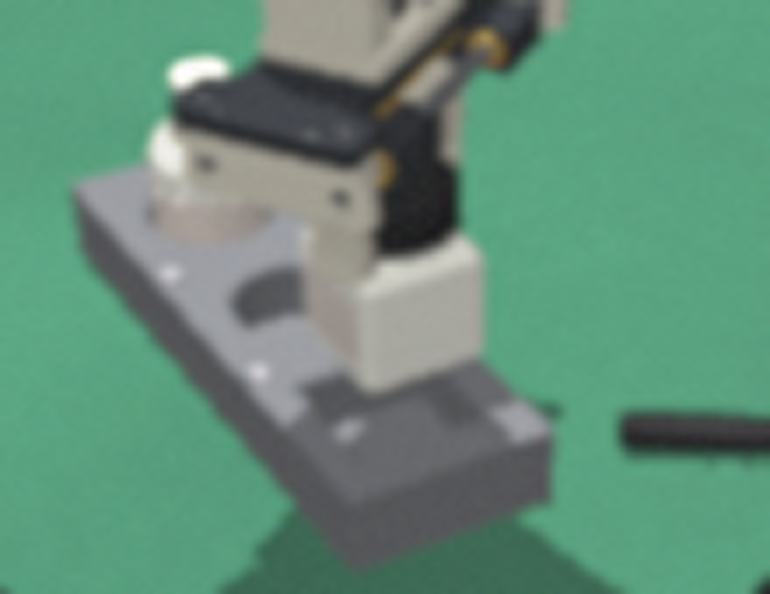

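View pics/top1.png

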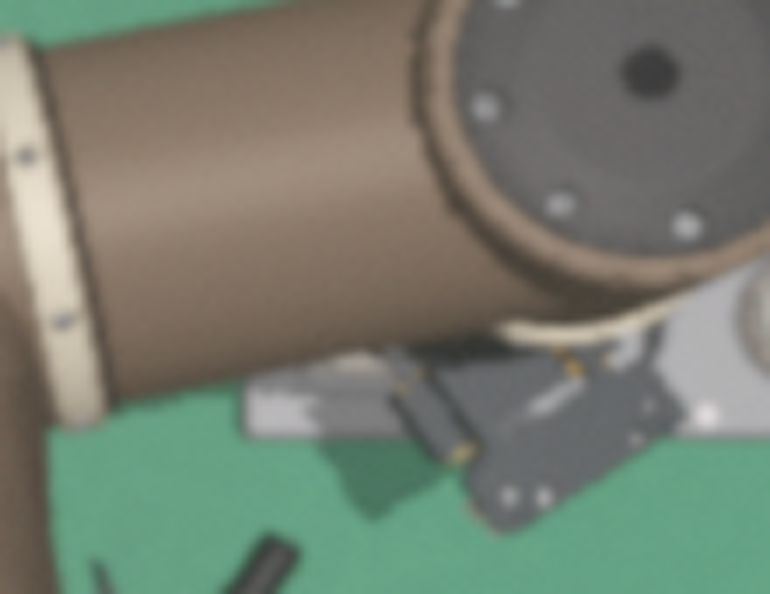

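```bash
python3 - <<'E'
from h import *
cam='scene';Z=np.load('pics/scene1.npz');d=Z['d'];v,u=np.mgrid[0:384,0:512];W=world(cam,d,np.c_[u.ravel(),v.ravel()])
m=(abs(W[:,0]-.5318)<.048)&(abs(W[:,1]+.093)<.048)&(W[:,2]>.085)&(W[:,2]<.13);P=W[m]
# faces: +x face (x>.555) and +y face
A=P[P[:,0]>.554];B=P[P[:,1]>-.072]
import itertools
for n,Q,i,j in(('xface',A,1,0),('yface',B,0,1)):
    from numpy.polynomial import polynomial as pl
    best=None
    rng=np.random.default_rng(0)
    for _ in range(300):
        k=rng.choice(len(Q),2,False)
        if abs(Q[k[0],i]-Q[k[1],i])<.01: continue
        c=np.polyfit(Q[k,i],Q[k,j],1)
        if abs(c[0])>.2: continue
        r=abs(np.polyval(c,Q[:,i])-Q[:,j])<.0012
        if best is None or r.sum()>best.sum(): best=r
    c=np.polyfit(Q[best,i],Q[best,j],1);print(n,len(Q),best.sum(),np.degrees(c[0]),'at centre',np.polyval(c,[-.093,.5318][i==0]),Q[best,i].min(),Q[best,i].max())
E
```

```text
xface 118 87 -0.22613473582319246 at centre 0.5608340293698421 -0.11365333473522218 -0.06008971950904832
yface 231 143 -0.4733726152293546 at centre -0.06118099457403892 0.5059309041321944 0.5603784289554278
```

Scene view: the jar is held level above the pocket, square to it within about 1° and 1–2 mm off in y. I'll correct that and lower it.

apply_moves(
  commands=[
    {"grip": 1, "slide": [0.0012, 0.0008, 0.015], "roll": 0.5},
    {"grip": 1, "slide": [0.0012, 0.0008, 0.03], "roll": 0.5},
    {"grip": 1, "slide": [0.0012, 0.0008, 0.035], "roll": 0.5},
    {"grip": 1, "slide": [0.0012, 0.0008, 0.039], "roll": 0.5},
    {"grip": 1, "slide": [0.0012, 0.0008, 0.042], "roll": 0.5},
  ],
)

```text
time_s: 6.2
tcp_pos: [0.535, -0.0938, 0.1024]
eef_rot: [180.0, -0.2, -57.2]
contact_force: [-8.9, -8.8, 27.8]
gripper_width: 0.0585
```

```bash
python3 - <<'E'
from h import *
s=get_state();print(s['tcp_pos'],s['eef_rot'],s['contact_force'],s['moment'])
cam='scene'
im,d=capture(cam);c=proj(cam,[[.5318,-.093,.08]])[0].astype(int)
save('scene2',cv2.resize(im[c[1]-40:c[1]+40,c[0]-50:c[0]+50],None,fx=7.5,fy=7.5,interpolation=cv2.INTER_CUBIC))
E
```

```text
[ 0.53497966 -0.09376945  0.10241665] [179.983797    -0.21771897 -57.19299864] [-8.86591083 -8.82510928 27.84538652] [-3.06181952  3.15542195  0.07923961]
```

View pics/scene2.png

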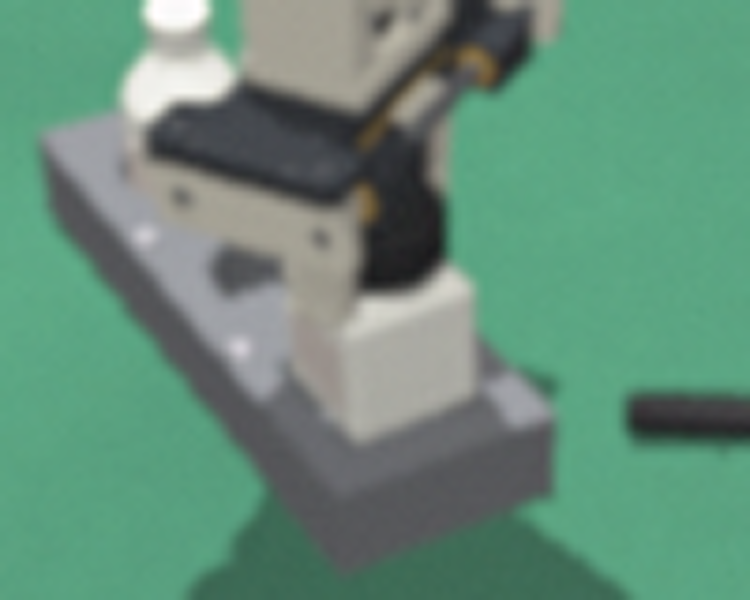

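apply_moves(
  commands=[
    {"grip": 1, "slide": [0, 0, -0.005], "roll": 0},
    {"grip": 1, "slide": [0, 0, -0.005], "roll": 0},
    {"grip": 1, "slide": [0, 0, -0.005], "roll": 0},
  ],
)

```text
time_s: 6.62
tcp_pos: [0.5338, -0.0918, 0.1041]
eef_rot: [180.0, 0.0, -57.3]
contact_force: [0.1, -0.5, -4.0]
gripper_width: 0.0587
```

```bash
cat > face.py <<'E'
from h import *
s=get_state();print(s['tcp_pos'],s['eef_rot'],s['contact_force'],s['moment'])
cam='scene'
im,d=capture(cam);v,u=np.mgrid[0:384,0:512];W=world(cam,d,np.c_[u.ravel(),v.ravel()])
zl=s['tcp_pos'][2]-.062
def ransac(Q,i,j,lab,c0):
    best=None;rng=np.random.default_rng(0)
    for _ in range(400):
        k=rng.choice(len(Q),2,False)
        if abs(Q[k[0],i]-Q[k[1],i])<.01: continue
        c=np.polyfit(Q[k,i],Q[k,j],1)
        if abs(c[0])>.15: continue
        r=abs(np.polyval(c,Q[:,i])-Q[:,j])<.0012
        if best is None or r.sum()>best.sum(): best=r
    c=np.polyfit(Q[best,i],Q[best,j],1);print(lab,best.sum(),np.degrees(c[0]),np.polyval(c,c0),Q[best,i].min(),Q[best,i].max())
lo=max(zl+.006,.046)
m=(abs(W[:,0]-.5318)<.048)&(abs(W[:,1]+.093)<.048)&(W[:,2]>lo)&(W[:,2]<zl+.055);P=W[m]
ransac(P[P[:,0]>.554],1,0,'jar xface',-.093);ransac(P[P[:,1]>-.072],0,1,'jar yface',.5318)
m=(W[:,2]>.008)&(W[:,2]<.036)
Q=W[m&(abs(W[:,0]-.581)<.012)&(W[:,1]<-.05)&(W[:,1]>-.32)];ransac(Q,1,0,'block xface',-.093)
Q=W[m&(abs(W[:,1]+.039)<.012)&(W[:,0]<.58)&(W[:,0]>.48)];ransac(Q,0,1,'block yface',.5318)
E
python3 face.py; python3 face.py
```

```text
[ 0.53376631 -0.09178213  0.10414406] [ 1.79982406e+02  2.15490161e-02 -5.73080395e+01] [ 0.0751356  -0.49046717 -3.99533969] [ 0.07249903 -0.10994719  0.05050276]
jar xface 82 0.975343485632226 0.5615105758280956 -0.11696448704604982 -0.06305954870528419
jar yface 151 0.022858239981054414 -0.0616954772450358 0.5054059490631742 0.5602750096790002
block xface 212 0.6285980631834212 0.581020423773765 -0.31846811880421527 -0.05072243423034899
block yface 134 -1.1124117223354195 -0.039729695600962664 0.4836121266273758 0.5781293639393813
[ 0.53380795 -0.09181554  0.1041325 ] [ 1.79977833e+02  1.87829537e-02 -5.73061118e+01] [ 0.18896491 -0.33568779 -3.1379482 ] [ 0.0183061  -0.01145095  0.01177759]
jar xface 86 0.13282141861733468 0.5616885149962887 -0.11516439851311024 -0.0595716226110397
jar yface 145 1.4719276265182566 -0.061650986198619764 0.5050481797904712 0.5611109351861375
block xface 209 0.5496953470334389 0.5809015273401393 -0.3192717906610285 -0.05166772382981464
block yface 122 -0.7153110610735737 -0.039459968566832496 0.4837862294957906 0.5783121425039248
```

The face fits put the jar at (0.5326, -0.0907) and the pocket at (0.531, -0.0945). The contact force points the same way, so I'll shift and try again.

apply_moves(
  commands=[
    {"grip": 1, "slide": [0.0023, 0.0034, 0], "roll": 0.5},
    {"grip": 1, "slide": [0.0023, 0.0034, 0], "roll": 0.5},
    {"grip": 1, "slide": [0.0023, 0.0034, 0.003], "roll": 0.5},
    {"grip": 1, "slide": [0.0023, 0.0034, 0.006], "roll": 0.5},
    {"grip": 1, "slide": [0.0023, 0.0034, 0.009], "roll": 0.5},
  ],
)

```text
time_s: 7.35
tcp_pos: [0.5322, -0.0957, 0.0953]
eef_rot: [180.0, 0.0, -57.8]
contact_force: [-0.4, -0.8, -4.4]
gripper_width: 0.0587
```

apply_moves(
  commands=[
    {"grip": 1, "slide": [0, 0, 0.005], "roll": 0},
    {"grip": 1, "slide": [0, 0, 0.01], "roll": 0},
    {"grip": 1, "slide": [0, 0, 0.014], "roll": 0},
    {"grip": 1, "slide": [0, 0, 0.018], "roll": 0},
    {"grip": 1, "slide": [0, 0, 0.02], "roll": 0},
  ],
)

```text
time_s: 7.98
tcp_pos: [0.5322, -0.0958, 0.0753]
eef_rot: [180.0, 0.0, -57.8]
contact_force: [0.2, -0.4, -3.7]
gripper_width: 0.0589
```

apply_moves(
  commands=[
    {"grip": 1, "slide": [0, 0, 0.001], "roll": 0},
    {"grip": 1, "slide": [0, 0, 0.002], "roll": 0},
    {"grip": 1, "slide": [0, 0, 0.003], "roll": 0},
  ],
)

```text
time_s: 8.35
tcp_pos: [0.5324, -0.0957, 0.0726]
eef_rot: [-180.0, -0.0, -57.8]
contact_force: [0.0, 0.6, -4.1]
gripper_width: 0.0585
```

apply_moves(
  commands=[
    {"grip": 1, "slide": [0, 0, 0.001], "roll": 0},
    {"grip": 1, "slide": [0, 0, 0.0015], "roll": 0},
    {"grip": 1, "slide": [0, 0, 0.0015], "roll": 0},
  ],
)

```text
time_s: 8.72
tcp_pos: [0.5324, -0.0958, 0.072]
eef_rot: [-180.0, -0.0, -57.8]
contact_force: [-3.4, 1.1, 5.6]
gripper_width: 0.0588
```

Contact came at TCP 0.072, so the underside is at 0.010 on the pocket floor. Quick check before turning.

```bash
sed -i 's/lo=max(zl+.006,.046)/lo=.046/' face.py; python3 face.py; python3 - <<'E'
from h import *
print(get_state()['joints'].round(1))
E
```

```text
[ 0.53243357 -0.09577982  0.0720044 ] [-1.79974048e+02 -2.82728555e-02 -5.77902598e+01] [-3.44807885  1.06185687  5.57916686] [0.48341274 1.32689903 0.01724296]
jar xface 21 -0.23540807456368243 0.5606870458621016 -0.11255736294776203 -0.06836047531285637
jar yface 54 -1.7717606375122255 -0.06576644204602831 0.5071139066689497 0.5583693705717823
block xface 206 0.6708727742387942 0.5810115594189267 -0.31966520727166076 -0.050081192703951324
block yface 141 -0.1663009172028394 -0.039938119136207824 0.4829919491266762 0.5779312670588759
[ 10.6  16.9 -27.6   0.  -45.5  21.6]
```

apply_moves(
  commands=[
    {"grip": 1, "slide": [0, 0, 0], "roll": -5},
    {"grip": 1, "slide": [0, 0, 0], "roll": -12},
    {"grip": 1, "slide": [0, 0, 0], "roll": -19},
    {"grip": 1, "slide": [0, 0, 0], "roll": -26},
    {"grip": 1, "slide": [0, 0, 0], "roll": -30},
  ],
  grip_force=60,
)

```text
time_s: 9.4
tcp_pos: [0.5334, -0.0957, 0.0725]
eef_rot: [-179.9, -0.1, -27.6]
contact_force: [-2.2, 3.3, 7.3]
gripper_width: 0.059
```

```bash
python3 - <<'E'
from h import *
s=get_state();print(s['tcp_pos'],s['eef_rot'],s['contact_force'],s['moment'])
cam='scene'
im,d=capture(cam);c=proj(cam,[[.5318,-.093,.08]])[0].astype(int)
save('scene3',cv2.resize(im[c[1]-40:c[1]+40,c[0]-50:c[0]+50],None,fx=7.5,fy=7.5,interpolation=cv2.INTER_CUBIC))
E
```

```text
[ 0.53336611 -0.09565544  0.07254962] [-1.79929715e+02 -1.26551655e-01 -2.76353131e+01] [-2.24093813  3.31427457  7.34177356] [ 0.61418217  0.87755958 -0.25559352]
```

View pics/scene3.png

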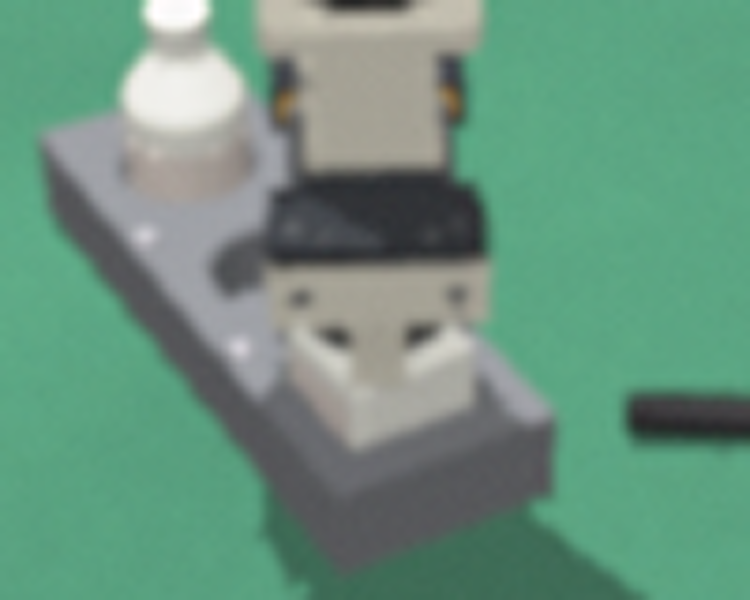

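The jar stays square in the pocket while the cap turns. I'll continue.

apply_moves(
  commands=[
    {"grip": 1, "slide": [0, 0, 0], "roll": -7},
    {"grip": 1, "slide": [0, 0, 0], "roll": -14},
    {"grip": 1, "slide": [0, 0, 0], "roll": -20},
    {"grip": 1, "slide": [0, 0, 0], "roll": -24},
  ],
)

```text
time_s: 9.95
tcp_pos: [0.5335, -0.0955, 0.0731]
eef_rot: [-180.0, -0.2, -3.6]
contact_force: [-4.7, 3.5, 13.6]
gripper_width: 0.0582
```

```bash
python3 -c "
from h import *
s=get_state();print(s['tcp_pos'],s['eef_rot'],s['contact_force'],s['moment'])"
```

```text
[ 0.53350883 -0.09553533  0.07307578] [-1.79982810e+02 -1.69260564e-01 -3.63420337e+00] [-4.6657353   3.53832677 13.60199243] [ 1.08683354  1.61939678 -0.22754401]
```

apply_moves(
  commands=[
    {"grip": 1, "slide": [0, 0, 0], "roll": -4},
    {"grip": 1, "slide": [0, 0, 0], "roll": -8},
    {"grip": 1, "slide": [0, 0, 0], "roll": -10},
  ],
)

```text
time_s: 10.32
tcp_pos: [0.5336, -0.0955, 0.0733]
eef_rot: [180.0, -0.2, 6.3]
contact_force: [-5.6, 3.8, 14.6]
gripper_width: 0.0585
```

```bash
python3 - <<'E'
from h import *
s=get_state();print(s['tcp_pos'],s['eef_rot'],s['contact_force'],s['moment'])
cam='scene'
im,d=capture(cam);c=proj(cam,[[.5318,-.093,.08]])[0].astype(int)
save('scene4',cv2.resize(im[c[1]-40:c[1]+40,c[0]-50:c[0]+50],None,fx=7.5,fy=7.5,interpolation=cv2.INTER_CUBIC))
E
```

```text
[ 0.53357826 -0.09546742  0.07328363] [179.9897897   -0.18536121   6.31175284] [-5.64394813  3.75040977 14.5602448 ] [ 1.36793064  1.67853987 -0.34006569]
```

View pics/scene4.png

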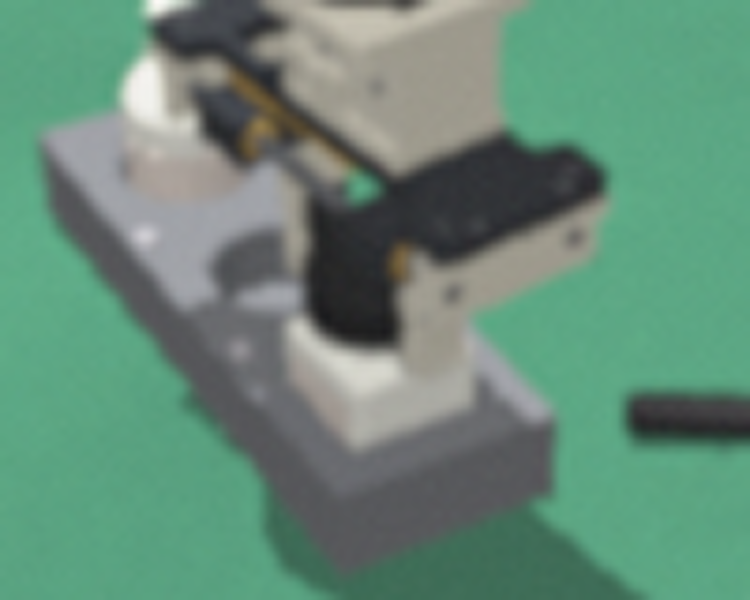

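apply_moves(
  commands=[
    {"grip": 1, "slide": [0, 0, 0], "roll": -3},
    {"grip": 1, "slide": [0, 0, 0], "roll": -4},
    {"grip": 1, "slide": [0, 0, 0], "roll": -4},
  ],
)

```text
time_s: 10.75
tcp_pos: [0.5335, -0.0955, 0.0732]
eef_rot: [180.0, -0.2, 10.3]
contact_force: [-4.7, 2.7, 13.7]
gripper_width: 0.0587
```

```bash
python3 -c "
from h import *
s=get_state();print(s['tcp_pos'],s['eef_rot'],s['contact_force'],s['moment'])"
```

```text
[ 0.53352595 -0.09546856  0.07323174] [ 1.79971075e+02 -1.71899394e-01  1.02607807e+01] [-4.74057924  2.71015738 13.67561545] [1.36646665 1.83004105 0.01543365]
```

apply_moves(
  commands=[
    {"grip": 1, "slide": [0, 0, -0.001], "roll": 0},
    {"grip": 1, "slide": [0, 0, -0.002], "roll": 0},
    {"grip": 1, "slide": [0, 0, -0.002], "roll": 0},
  ],
)

```text
time_s: 11.12
tcp_pos: [0.5332, -0.0957, 0.0737]
eef_rot: [180.0, -0.1, 10.2]
contact_force: [0.5, 2.0, 5.8]
gripper_width: 0.0587
```

```bash
python3 -c "
from h import *
s=get_state();print(s['tcp_pos'],s['eef_rot'],s['contact_force'],s['moment'])"
```

```text
[ 0.53320466 -0.09566575  0.07372066] [ 1.79982396e+02 -1.05577968e-01  1.02084975e+01] [0.51418898 1.95982001 5.82933898] [0.52143585 0.06764614 0.04194778]
```

The moment about z dropped to about 0, so the threads have let go. I'll lift gently and watch the force.

apply_moves(
  commands=[
    {"grip": 1, "slide": [0, 0, -0.001], "roll": 0},
    {"grip": 1, "slide": [0, 0, -0.002], "roll": 0},
    {"grip": 1, "slide": [0, 0, -0.002], "roll": 0},
  ],
)

```text
time_s: 11.5
tcp_pos: [0.532, -0.0959, 0.0748]
eef_rot: [-180.0, 0.0, 10.2]
contact_force: [-0.2, 0.1, -0.1]
gripper_width: 0.0589
```

apply_moves(
  commands=[
    {"grip": 1, "slide": [0, 0, -0.001], "roll": 0},
    {"grip": 1, "slide": [0, 0, -0.001], "roll": 0},
  ],
)

```text
time_s: 11.75
tcp_pos: [0.5322, -0.0958, 0.0761]
eef_rot: [-180.0, 0.0, 10.2]
contact_force: [-0.3, 0.1, -1.1]
gripper_width: 0.0587
```

```bash
python3 - <<'E'
from h import *
s=get_state();print(s['tcp_pos'],s['eef_rot'],s['contact_force'],s['moment'])
cam='scene'
im,d=capture(cam);c=proj(cam,[[.5318,-.093,.08]])[0].astype(int)
save('scene5',cv2.resize(im[c[1]-40:c[1]+40,c[0]-50:c[0]+50],None,fx=7.5,fy=7.5,interpolation=cv2.INTER_CUBIC))
E
```

```text
[ 0.5322465  -0.09577867  0.07605147] [-1.79999813e+02  4.27954471e-03  1.01850168e+01] [-0.3187577   0.11237569 -1.14984852] [-0.07555506  0.00947863 -0.03062273]
```

View pics/scene5.png

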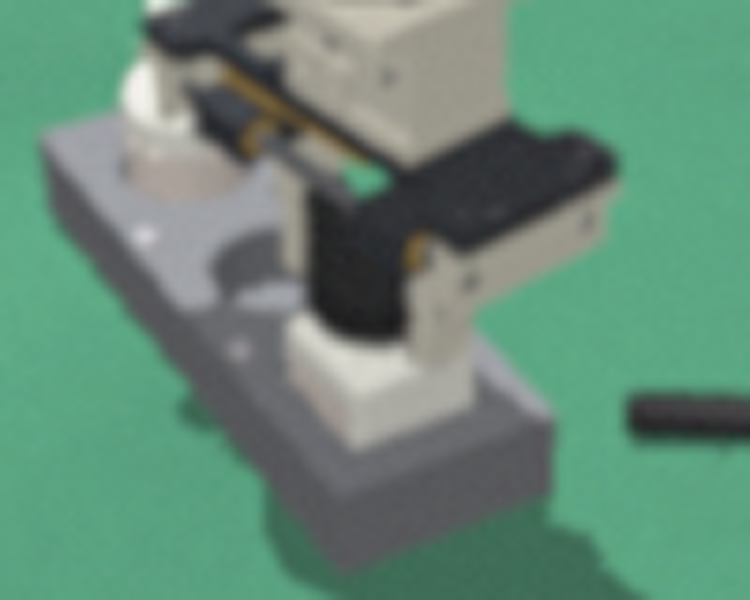

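apply_moves(
  commands=[
    {"grip": 1, "slide": [0, 0, -0.0005], "roll": 0},
    {"grip": 1, "slide": [0, 0, -0.001], "roll": 0},
    {"grip": 1, "slide": [0, 0, -0.001], "roll": 0},
  ],
)

```text
time_s: 12.18
tcp_pos: [0.5323, -0.0958, 0.0771]
eef_rot: [180.0, -0.0, 10.2]
contact_force: [0.6, 0.3, -0.4]
gripper_width: 0.0586
```

```bash
python3 - <<'E'
from h import *
for i in range(3):
    s=get_state();im,d=capture('scene');print(s['tcp_pos'],s['contact_force'])
v,u=np.mgrid[0:384,0:512];W=world('scene',d,np.c_[u.ravel(),v.ravel()]);hs=cv2.cvtColor(im,cv2.COLOR_RGB2GRAY).ravel()
m=(abs(W[:,0]-.5318)<.04)&(abs(W[:,1]+.093)<.04)&(abs(W[:,2]-.068)<.006)&(hs>180)
print(m.sum(),np.percentile(W[m][:,2],[10,25,50,75,90]).round(4))
E
```

```text
[ 0.53228499 -0.09576602  0.0771199 ] [ 0.59762603  0.32788645 -0.36205883]
[ 0.53230181 -0.09575576  0.07709346] [-0.06560393 -0.89654898 -0.63511243]
[ 0.53226799 -0.09575174  0.07707843] [ 0.17918571 -0.42802536  0.61759373]
77 [0.0644 0.066  0.068  0.0694 0.0703]
```

The force is only about -0.3 N and the shoulder is still at 0.068, so the cap is free. Lifting straight up 40 mm.

apply_moves(
  commands=[
    {"grip": 1, "slide": [0, 0, -0.005], "roll": 0},
    {"grip": 1, "slide": [0, 0, -0.014], "roll": 0},
    {"grip": 1, "slide": [0, 0, -0.026], "roll": 0},
    {"grip": 1, "slide": [0, 0, -0.036], "roll": 0},
    {"grip": 1, "slide": [0, 0, -0.04], "roll": 0},
  ],
)

```text
time_s: 12.95
tcp_pos: [0.5327, -0.0957, 0.1182]
eef_rot: [180.0, -0.1, 10.2]
contact_force: [-0.3, 0.1, -0.6]
gripper_width: 0.058
```

apply_moves(
  commands=[
    {"grip": 1, "slide": [0, 0, 0], "roll": 0},
    {"grip": 1, "slide": [0, 0, 0], "roll": 0},
    {"grip": 1, "slide": [0, 0, 0], "roll": 0},
  ],
)

```text
time_s: 13.32
tcp_pos: [0.532, -0.0958, 0.1167]
eef_rot: [-180.0, 0.0, 10.2]
contact_force: [-0.6, -0.2, -0.8]
gripper_width: 0.0586
```

```bash
python3 face.py; python3 - <<'E'
from h import *
im,d=capture('scene');c=proj('scene',[[.5318,-.093,.08]])[0].astype(int)
save('scene6',cv2.resize(im[c[1]-45:c[1]+40,c[0]-50:c[0]+50],None,fx=7,fy=7,interpolation=cv2.INTER_CUBIC))
save('scene6f',im)
v,u=np.mgrid[0:384,0:512];W=world('scene',d,np.c_[u.ravel(),v.ravel()]);hs=cv2.cvtColor(im,cv2.COLOR_RGB2GRAY).ravel()
m=(abs(W[:,0]-.5318)<.04)&(abs(W[:,1]+.093)<.04)&(abs(W[:,2]-.068)<.004)&(hs>180)
print(m.sum(),np.median(W[m][:,2]))
for n in('cap_mid','jar_body','round_jar'):
    for b in boxes_of(n,'scene'): print(n,round(b['score'],2),np.round(c2w('scene',b['position']),4))
print(get_state()['gripper_width'])
E
```

```text
[ 0.5320188  -0.09579636  0.11667369] [-1.79996940e+02  4.31996690e-02  1.01845587e+01] [-0.6246063  -0.20066122 -0.7573448 ] [-0.0776771  -0.02684238  0.0252876 ]
jar xface 45 -3.3632895914612564 0.5598574672593133 -0.11813143181322222 -0.06564172296250742
jar yface 55 3.749633008477924 -0.06601933888935466 0.5059837262520668 0.5557436288425701
block xface 213 0.5843751209866349 0.5810010474135328 -0.3199517233534318 -0.05000278115005171
block yface 127 0.1692877119498139 -0.03955357766994797 0.48291389421686426 0.5752718497909274
111 0.06787633677942316
cap_mid 0.66 [ 0.5465 -0.083   0.1448]
jar_body 0.8 [ 0.5391 -0.0777  0.0628]
round_jar 0.88 [0.4968 0.1588 0.056 ]
round_jar 0.19 [0.6727 0.4142 0.0445]
0.0584556453143962
```

View pics/scene6.png

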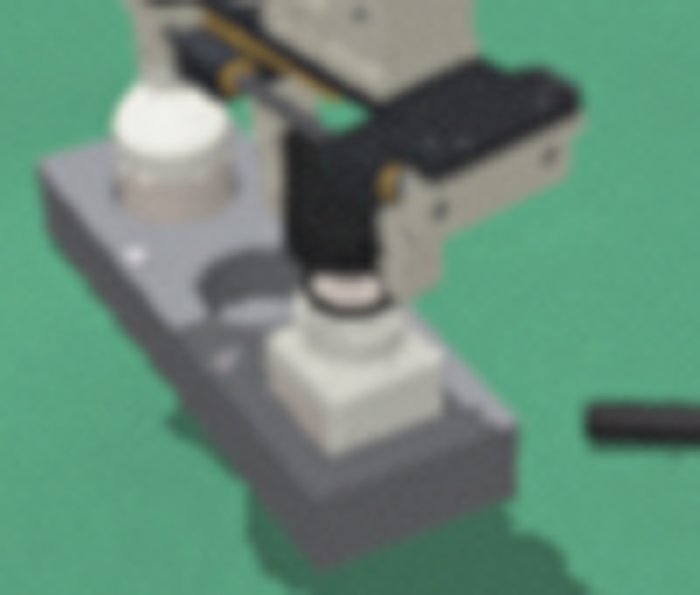

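View pics/scene6f.png

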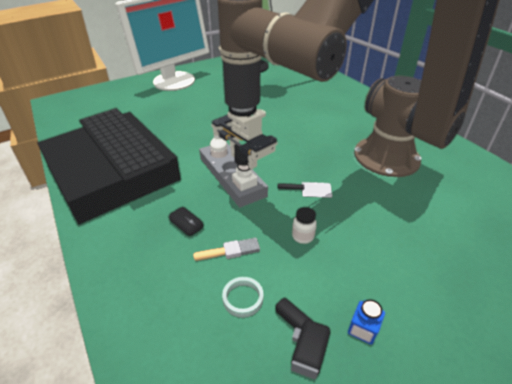

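The view shows the cap held level above the open mouth with a visible gap. The jar's shoulder is at 0.068 (fully home) and the other objects are where they were. Handing in.

```bash
python3 -c "
from plant import *
print(close_job())"
```

```text
the job is handed in; nothing more can be done
None
```

The square jar is standing fully home in the square pocket, and the unscrewed cap is held level above its mouth. I handed the job in at about 13.6 s; no verdict is reported.

- **Seating:** the first lowering hit the pocket edge at about 28 N, because my first pocket estimate was 2–4 mm off. I raised the jar, re-measured it against the block's faces, and the second try went in without contact until the floor.
- **Unscrewing:** I turned the cap 68° counter-clockwise at constant height. The turning moment fell to about zero at the end, and the cap then lifted off alone.
- **Last checks, jar:** it is about 1 mm from the pocket centre, with its shoulder at 0.068 m as it should be when home. It turned about 3.5° within its play, so the cap is roughly 64° from closed.
- **Last checks, cap:** its lower edge is about 19 mm above the seal by calculation from the arm position, and it is within about 1.5 mm of the jar's axis. The gripper is level, with an opening of 58.5 mm and an outside force of about 1 N.
- **Rest of the bench:** the other objects look unmoved in the last picture. I measured only the round jar again, and it was within about 4 mm of its first reading, which is the error of that measurement.

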